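Level the counter shelf and hold the spirit level down

TASK

Level the low equipment shelf on the kitchen counter: swing the red-knobbed clamp up and back, over centre, off the black levelling-foot knob, then turn that knob until the bubble of the yellow spirit level lying on the shelf sits between its two black lines. Then press the spirit level down onto the shelf on its black rubber pad with a steady, moderate push, and finish while still holding it pressed with the bubble between the lines; leave the level where it lies, and do not disturb the carton, the jar or the bowl.

Things in the scene. Friction and masses are not known exactly. Their poses are not given: they have to be found in the camera images.
- stand: Dark steel base of the low shelf, 200 x 400 x 20 mm (its x, y, z), fixed to the counter; origin at the centre of its underside, on the counter. The shelf, the foot knob and the clamp are mounted on it, and its yaw is theirs. Its +y end is the foot end, its -y end the hinge end.
- shelf: Aluminium shelf plate 180 x 280 x 12 mm with an 80 mm wide tongue at the foot end; top 85 mm above the counter. Origin on its hinge line at the stand's -y end, 15 mm under the plate's top; z is square to the plate. It tips about the stand's x by 0.0065 rad for each rad of knob turn. At the start the foot end is always too low.
- knob_grip (a point): On the levelling foot's vertical axis, 122 mm above the counter, in its black wing knob: 54 mm long (x), 14 mm thick (y), 106 to 134 mm above the counter, on a 24 mm thick neck 20 mm high. Clockwise from above raises the shelf's foot end; it stays where left (0.08 N m friction), does not rise. Needs about 1.1 to 2.4 rad clockwise; 2 rad more to its stop. The shut clamp arm lies across it.
- clamp (a joint): Hold-down clamp's hinge angle, rad: 0 (up to 0.12) shut, its arm lying on the knob; grows as the handle swings up and back, away from the knob, to its stop at 2.0. It is over centre from about 0.85 rad and, let go beyond about 1.3 rad, falls on to its stop. Swung back means over 1.5 rad; its arm then stands up to 235 mm above the counter.
- clamp_hinge (a point): Point on the clamp's hinge axis, 140 mm above the counter, 85 mm from the foot's axis along the stand's +x; the hinge axis is the stand's y axis. Two red cheeks, 34 mm over their outsides, reach up to 148 mm.
- clamp_ball (a point): Centre of the red ball, 24 mm in diameter, on the end of the clamp's handle (a 10 mm rod), 85 mm from the hinge axis. Shut, the handle stands up and leans 0.35 rad towards the knob (stand's -x), the ball 220 mm above the counter; opening swings it over the top to the stand's +x.
- level: Yellow box spirit level 44 x 220 x 34 mm (x, y, z), about 0.35 kg, lying loose on the shelf along the stand's y; origin at the centre of its underside, +y to the foot end. The vial lies in its top 60 mm from the middle towards -y.
- level_pad (a point): Centre of the top face of the black rubber pad (40 x 50 mm) on top of the level, 36 mm above the level's underside and 12 mm from its middle towards +y; here it is pressed. Pressed far from the middle, the level tips and the bubble wanders.
- bubble (a joint): Position of the pale bubble (14 mm long) along the green vial, m, from midway between the two black lines (22 mm apart), + towards the level's +y (foot) end. Between the lines means within 0.004 either way. Moves about 8 mm towards + per rad of clockwise knob turn; needs about 2 s to settle.
- carton: Brown cardboard food carton 120 x 100 x 55 mm, a bystander; origin under its centre.
- jar: Jar with a blue cap, 64 mm in diameter, 100 mm high, a bystander; origin under its centre.
- ramekin: White bowl 84 mm in diameter, 50 mm high, a bystander; origin under its centre.
Mind the look-alikes: they are no part of the job. What is meant by the level is not purple, and is the smaller of those in its own colour.

How it is judged:
By the outcome, as a careful person would: the job done as asked, in the order asked, and still so for the second after the job is handed in, while the arm keeps its last pose, push and grip.
It also fails if it takes over 72 s, if anything falls off the work surface, if the arm or the gripper's body presses on something with over 40 N, if the wrist force passes 120 N, or if a joint passes its speed limit or range.

ROBOT

A 7-joint arm with a two-finger parallel gripper is mounted at the origin on the work surface. World frame = base frame: x ahead of the robot, y to its left, z up, the work surface at z = 0. Lengths are in m, angles in rad, forces in N, time in s.
With the tool pointing down it reaches from about 0.35 to 0.9 m from the base axis. Payload 19.9 kg.
Tool frame: the origin (TCP) lies between the finger pads; the fingertips stand 19 mm ahead of it and the grasp point (between the pads) is the TCP; z points along the fingers, y is the direction in which the jaws open and shut (so a half turn about z gives the same grasp; the last joint's range is limited). The gripper opens to 94 mm and grips with 3 to 60 N. Pads are 16 mm wide; open, the fingers measure 119 mm over their backs; the gripper's body (75 mm by 177 mm) begins 78 mm behind the grasp point.
Start: joints at [1.119, 0.417, -0.01, 1.614, 0.005, 1.111, -0.053], TCP at [0.249, -0.573, 0.224] pointing down, gripper open.
Joint ranges: [-2.81, 2.81], [-0.39, 2.02], [-1.27, 1.25], [0.06, 2.57], [-1.19, 4.33], [0.19, 2], [-2.82, 2.82]. Speed limits (rad/s): [1.89, 1.89, 2.39, 2.39, 3.01, 3.01, 3.01].

INTERFACE

Orientations are given as a 3x3 rotation matrix whose columns are the frame's x, y, z axes.
In Python, from rig import robot gives the robot as it stands. Calls block until the motion is done:
- robot.move_ptp(position, orientation): joint-space move of the TCP to a pose.
- robot.move_linear(position, velocity=0.15, frame=None, threshold=None): straight line of the TCP; frame=None keeps the orientation; velocity is the mean speed in m/s. With threshold (N) it stops when the force on the tool has changed by that much, and returns True; else False.
- robot.goto_joints(angles): joint-space move.
- robot.gripper_to(opening): finger opening in m; the grip force is fixed at half the most; returns when the fingers have stopped.
- robot.pause(seconds).
- robot.ik(position, orientation): joint angles nearest the present ones, or None.
- robot.get_state(): the state.
- robot.grab_frame(name): name is "scene" or "top"; returns the picture (480x640x3 uint8, red, green, blue); there is no depth.
- robot.camera_info(name): a dict with "fx", "fy", "cx", "cy" (pixels), "rvec" (rotation vector, rad) and "tvec" (3), from world to camera coordinates, as OpenCV has them. Camera axes: x right, y down, z forward; pixel columns grow to the right and rows downward; lengths in m; the calibration is good to about 2 mm. A picture is of the moment at which its call begins. camera_info takes no time and is no camera call.
A pose or a line that the arm cannot do raises robot.PlanningError and nothing moves.
- robot.sign_off(): hands the job in, once; it reports no verdict.
The state is a dict: "time": time; "qpos": joint angles; "joint_vel": joint speeds; "effort": joint torques, N m; "ee_pos": TCP position; "tool_rot": TCP orientation; "force": force on the tool from outside, world axes, zero at the start; "moment": the same for the moment, N m; "opening": finger opening in m.
Only numpy, scipy, OpenCV 4.12 (cv2) and the standard library are available. Lean on these libraries where they do the work, as an engineer would, in place of code of your own. Each camera call takes 0.05 s, during which the arm holds its last target.

## Working session

There is one attempt and no reset: what is moved stays moved. The work goes in short steps, each a Python script; the robot and the scene stay as the last script left them, time stands still between calls to the robot, and variables do not carry over. Pictures are saved under pics/ and viewed, and the job is handed in when it is done.

```bash
ls; mkdir -p pics; python3 - <<'E'
from rig import robot
import cv2
for n in("scene","top"):
    im=robot.grab_frame(n); cv2.imwrite(f"pics/{n}0.png",im[:,:,::-1])
    print(n,robot.camera_info(n))
s=robot.get_state();print(s["time"],s["ee_pos"],s["tool_rot"],s["force"],s["opening"])
E
```

```text
pics
scene {'fx': 544.1558590132142, 'fy': 544.1558590132142, 'cx': 317.8728662252592, 'cy': 232.04398228626582, 'rvec': array([ 2.04962022,  0.73659938, -0.37703949]), 'tvec': array([-0.41017229, -0.12383922,  1.83369894])}
top {'fx': 527.3369596898403, 'fy': 527.3369596898403, 'cx': 311.5736893869881, 'cy': 240.39382735082677, 'rvec': array([ 2.14494807, -2.15805803,  0.13349009]), 'tvec': array([-0.08435394,  0.61172691,  1.53516556])}
0.1 [ 0.24886783 -0.57296545  0.22389285] [[ 9.17213753e-01  3.98395079e-01 -5.40664698e-04]
 [ 3.98395431e-01 -9.17213249e-01  9.68293413e-04]
 [-1.10141493e-04 -1.10353038e-03 -9.99999385e-01]] [ 0.5606219  -0.27978319  0.03598616] 0.09372951680473537
```

View pics/scene0.png

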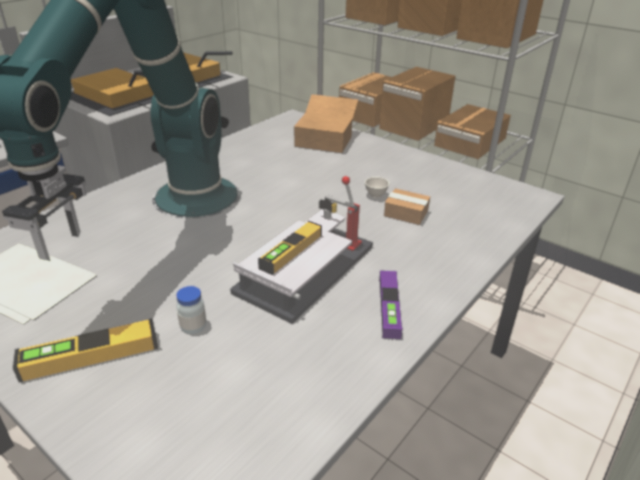

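View pics/top0.png

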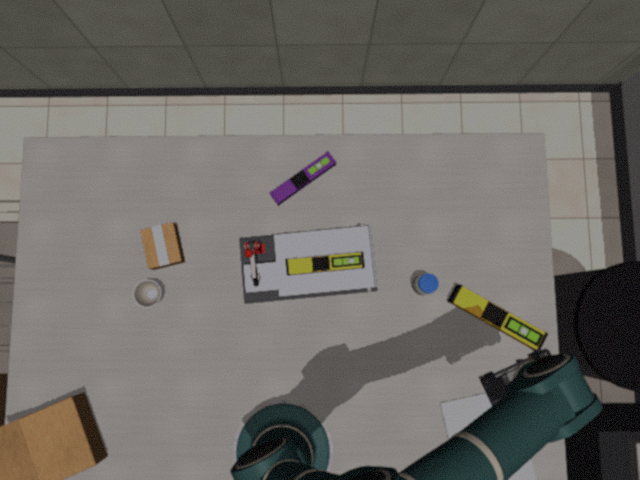

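Candidates for the level are the small yellow one on the shelf (top 325,263), the large yellow one on the counter (497,317) and the purple one (303,178). The small yellow one on the shelf fits: it isn't purple, it's the smaller of the yellow two, and it lies on the shelf. I'll confirm it in enlarged crops.

```bash
python3 - <<'E'
import cv2
a=cv2.imread("pics/top0.png")[210:320,225:385]; cv2.imwrite("pics/top0c.png",cv2.resize(a,None,fx=5,fy=5,interpolation=cv2.INTER_CUBIC))
a=cv2.imread("pics/scene0.png")[165:325,225:425]; cv2.imwrite("pics/scene0c.png",cv2.resize(a,None,fx=3.75,fy=3.75,interpolation=cv2.INTER_CUBIC))
E
```

```text
(no output)
```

View pics/top0c.png

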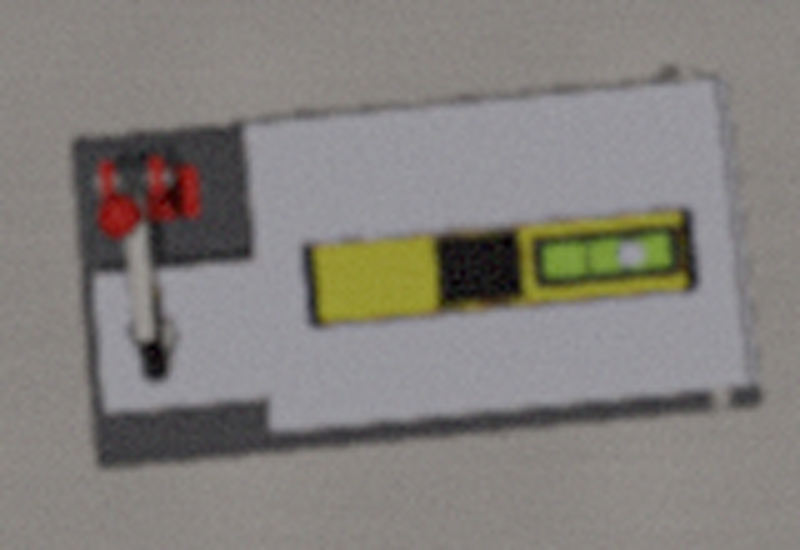

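View pics/scene0c.png

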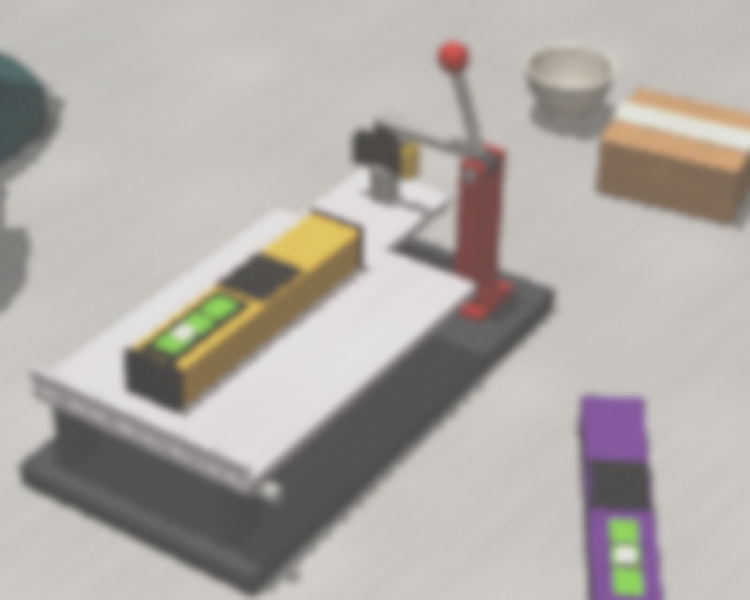

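```bash
cat > h.py <<'E'
import numpy as np, cv2
from rig import robot
C={}
for n in("scene","top"):
    c=robot.camera_info(n);K=np.array([[c["fx"],0,c["cx"]],[0,c["fy"],c["cy"]],[0,0,1]]);R=cv2.Rodrigues(c["rvec"])[0];C[n]=(K,R,np.array(c["tvec"]),c["rvec"])
def proj(n,P):
    K,R,t,rv=C[n];return cv2.projectPoints(np.float64(P).reshape(-1,1,3),rv,t,K,None)[0].reshape(-1,2)
def back(n,uv,z):
    K,R,t,_=C[n];d=R.T@np.linalg.solve(K,[uv[0],uv[1],1]);o=-R.T@t;return o+d*(z-o[2])/d[2]
def tri(us,ut):
    P=[C[n][0]@np.c_[C[n][1],C[n][2]] for n in("scene","top")]
    X=cv2.triangulatePoints(P[0],P[1],np.float64(us).reshape(2,1),np.float64(ut).reshape(2,1));return (X[:3]/X[3]).ravel()
def tc(x,y):return (225+x/5-.4,210+y/5-.4)
def sc(x,y):return (225+x/3.75-.37,165+y/3.75-.37)
def snap(name,cams=("scene","top"),boxes=None,f=4):
    for n in cams:
        im=robot.grab_frame(n)[:,:,::-1]
        cv2.imwrite(f"pics/{name}_{n}_full.png",im)
        if boxes and n in boxes:
            x0,y0,x1,y1=boxes[n]; im=cv2.resize(im[y0:y1,x0:x1],None,fx=f,fy=f,interpolation=cv2.INTER_CUBIC)
        cv2.imwrite(f"pics/{name}_{n}.png",im)
E
python3 - <<'E'
from h import *
np.set_printoptions(precision=4,suppress=True)
print("ball tri",tri(sc(453,56),tc(118,215)))
print("ball .22 top",back("top",tc(118,215),.22),"scene",back("scene",sc(453,56),.22))
q=[(75,140),(100,465),(760,402)]
pts=[back("top",tc(*p),.02) for p in q];print("stand corners",*pts)
c=(pts[0]+pts[2])/2;print("c",c, np.linalg.norm(pts[0]-pts[1]),np.linalg.norm(pts[1]-pts[2]))
ax=pts[0]-pts[1];print("yaw",np.arctan2(ax[1],ax[0])); ay=pts[1]-pts[2];print("yaw2",np.arctan2(-ay[0],ay[1]))
print("pad",back("top",tc(480,268),.12),back("scene",sc(260,275),.12))
L=[back("top",tc(*p),.118) for p in[(304,243),(315,325),(694,288),(685,210)]];print("level",*L,np.mean(L,0))
d=(L[0]+L[1]-L[2]-L[3])/2;print(np.linalg.norm(d),"yaw",np.arctan2(-d[0],d[1]))
print("knob -x end top", back("top",tc(155,380),.134))
print("base px",proj("top",[[0,0,0]]))
E
```

```text
ball tri [0.5565 0.0783 0.2203]
ball .22 top [0.5563 0.0781 0.22  ] scene [0.5563 0.079  0.22  ]
stand corners [0.6237 0.1299 0.02  ] [0.4281 0.1127 0.02  ] [ 0.4632 -0.2812  0.02  ]
c [ 0.5434 -0.0756  0.02  ] 0.19634685225277795 0.39540676646309725
yaw 0.08800887862282479
yaw2 0.0888308197892572
pad [ 0.5358 -0.1136  0.12  ] [ 0.5381 -0.1133  0.12  ]
level [ 0.5507 -0.0143  0.118 ] [ 0.5044 -0.0205  0.118 ] [ 0.5239 -0.234   0.118 ] [ 0.5681 -0.2297  0.118 ] [ 0.5368 -0.1246  0.118 ]
0.21524019809054828 yaw 0.0858453570780268
knob -x end top [0.4733 0.0675 0.134 ]
base px [[282.5977 450.525 ]]
```

```bash
cat >> h.py <<'E'
YAW=.088
ex=np.array([np.cos(YAW),np.sin(YAW),0]);ey=np.array([-np.sin(YAW),np.cos(YAW),0]);ez=np.array([0,0,1.])
ball0=np.array([.5563,.0785,.22])
hinge=np.array([0,0,.14])+[1,1,0]*(ball0+.0291*ex)
foot=hinge-.085*ex
def down(a):
    "tool down, jaw axis y = -ey rotated by a (ccw from above)"
    A=YAW+a;x=np.array([np.cos(A),np.sin(A),0]);return np.c_[x,[x[1],-x[0],0],[0,0,-1]]
def ball(th,r=.085):
    b=th-.35;return hinge+r*np.sin(b)*ex+r*np.cos(b)*ez
def st():
    s=robot.get_state();print("t %.2f pos %s F %s M %s open %.4f q %s"%(s["time"],np.round(s["ee_pos"],4),np.round(s["force"],1),np.round(s["moment"],2),s["opening"],np.round(s["qpos"],2)));return s
E
python3 - <<'E'
from h import *
np.set_printoptions(precision=3,suppress=True)
print(hinge,foot,"campos",-C["top"][1].T@C["top"][2])
for th in(0,.5,1,1.55):print(th,ball(th),robot.ik(ball(th)+[0,0,.003],down(0)))
for a in(0,-1,-2,-2.4,np.pi,np.pi-1,np.pi-2,np.pi-2.4):
  print(a,robot.ik(np.r_[foot[:2],.125],down(a)))
for a in(np.pi/2,-np.pi/2):print("press",robot.ik([.537,-.1135,.14],down(a)))
print("cheeks chk", proj("top",[hinge+.008*ez+.012*ey,hinge+.008*ez-.012*ey]),tc(105,175),tc(157,175))
print("knob chk", proj("top",[np.r_[foot[:2],.134]-.027*ex]),tc(155,380), proj("scene",[np.r_[foot[:2],.12]-.027*ex]),sc(365,147))
E
```

```text
[0.585 0.081 0.14 ] [0.501 0.074 0.14 ] campos [ 0.407 -0.097  1.601]
0 [0.556 0.078 0.22 ] [ 0.286  0.362 -0.599  1.76   0.227  1.089 -1.872]
0.5 [0.598 0.082 0.224] [ 0.231  0.428 -0.552  1.652  0.243  1.13  -1.867]
1 [0.637 0.086 0.208] [ 0.176  0.506 -0.498  1.568  0.259  1.134 -1.862]
1.55 [0.664 0.088 0.171] [ 0.128  0.583 -0.443  1.526  0.269  1.093 -1.858]
0 [ 0.277  0.39  -0.579  1.981  0.281  0.849 -1.938]
-1 [-1.045  0.573  1.086  2.021 -0.638  0.936 -2.103]
-2 [ 0.646  0.572 -1.083  1.971  0.616  0.975  2.061]
-2.4 [ 0.646  0.572 -1.083  1.971  0.616  0.975  1.661]
3.141592653589793 [ 0.563  0.507 -0.956  1.973  0.519  0.928  1.001]
2.141592653589793 [ 0.42   0.435 -0.76   1.977  0.386  0.878  0.113]
1.1415926535897931 [ 0.353  0.411 -0.674  1.978  0.335  0.863 -0.843]
0.7415926535897932 [ 0.338  0.407 -0.655  1.979  0.324  0.86  -1.233]
press [ 0.595  0.435 -0.551  1.868  0.282  0.916 -0.   ]
press [-0.646  0.632  1.084  1.907 -0.662  1.016 -2.32 ]
cheeks chk [[246.181 245.385]
 [254.79  244.576]] (245.6, 244.6) (255.99999999999997, 244.6)
knob chk [[254.266 285.46 ]] (255.6, 285.6) [[319.328 202.555]] (321.9633333333333, 203.82999999999998)
```

```bash
python3 - <<'E'
from h import *
robot.move_ptp(ball0+[0,0,.075],down(0)); st()
robot.gripper_to(.06)
robot.move_linear(ball0+[0,0,.003],velocity=.12); st()
snap("g1",boxes={"scene":(270,140,430,260),"top":(200,200,340,305)},f=5)
E
```

```text
t 2.67 pos [0.5564 0.0777 0.2949] F [ 0.4 -0.5 -0.3] M [0.06 0.07 0.02] open 0.0939 q [ 0.32  0.3  -0.64  1.67  0.19  1.23 -1.84]
t 4.12 pos [0.5566 0.0787 0.2236] F [-0.4 -0.4  0.1] M [-0.01  0.03  0.  ] open 0.0603 q [ 0.3   0.37 -0.62  1.76  0.24  1.09 -1.88]
```

View pics/g1_scene.png

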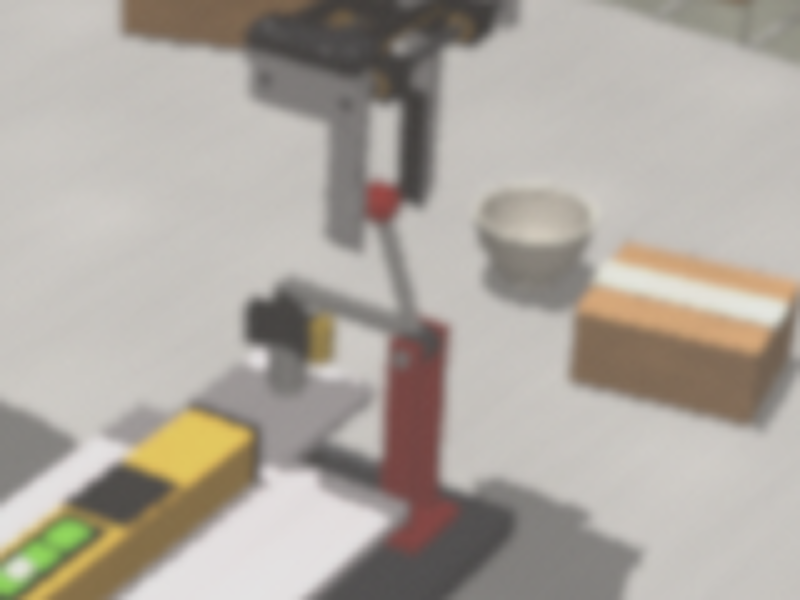

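View pics/g1_top.png

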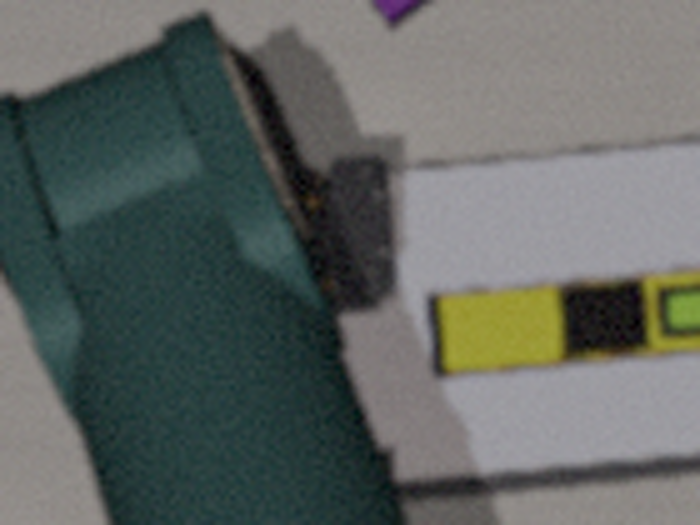

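The scene crop shows the ball at (382,200), between the two open fingers. I'll grip it and follow the arc.

```bash
python3 - <<'E'
from h import *
robot.gripper_to(0.0); s=st()
off=s["ee_pos"]-ball(0)
off=np.array([0,0,.003])
for th in(.2,.45,.7,.95,1.2,1.4,1.6):
    robot.move_linear(ball(th)+off,velocity=.1); s=st()
    if np.linalg.norm(s["force"])>50: print("HIGH");break
E
```

```text
t 4.90 pos [0.5565 0.0769 0.223 ] F [-0.2 -8.2  2.5] M [-1.93 -0.03  0.03] open 0.0227 q [ 0.3   0.37 -0.62  1.76  0.24  1.09 -1.88]
t 5.22 pos [0.5731 0.0783 0.2271] F [-0.9 -8.4  4.1] M [-2.    0.23 -0.01] open 0.0223 q [ 0.29  0.39 -0.61  1.71  0.25  1.11 -1.88]
t 5.58 pos [0.5944 0.0802 0.2276] F [ 0.2 -8.1  4.3] M [-1.89  0.04 -0.  ] open 0.0225 q [ 0.27  0.43 -0.6   1.66  0.27  1.13 -1.89]
t 5.93 pos [0.6153 0.0821 0.2231] F [ 1.8 -8.2  5.5] M [-1.76 -0.36  0.01] open 0.0226 q [ 0.26  0.47 -0.59  1.61  0.29  1.14 -1.89]
t 6.29 pos [0.6344 0.0837 0.2135] F [ 4.  -7.8  5.4] M [-1.63 -0.83  0.05] open 0.0226 q [ 0.24  0.52 -0.58  1.57  0.31  1.15 -1.9 ]
t 6.65 pos [0.6504 0.0852 0.1994] F [ 5.3 -6.6  3.6] M [-1.55 -1.13  0.  ] open 0.0226 q [ 0.22  0.56 -0.57  1.54  0.32  1.14 -1.9 ]
t 6.97 pos [0.6602 0.0861 0.1855] F [ 7.2 -6.2  3.2] M [-1.42 -1.35 -0.01] open 0.0224 q [ 0.21  0.59 -0.56  1.53  0.34  1.12 -1.91]
t 7.28 pos [0.6669 0.0867 0.1698] F [ 5.9 -5.9  2.4] M [-1.33 -1.33 -0.01] open 0.0223 q [ 0.2   0.61 -0.56  1.52  0.35  1.11 -1.91]
```

```bash
python3 - <<'E'
from h import *
robot.gripper_to(.07); s=st()
robot.move_linear(s["ee_pos"]+[0,0,.11],velocity=.2)
# move aside so both cameras see the stand
robot.move_ptp([.50,.0705,.24],down(np.pi)); st()
snap("g2",boxes={"scene":(270,140,430,260),"top":(200,200,340,305)},f=5)
E
```

```text
t 8.16 pos [0.6656 0.0881 0.1698] F [ 0.7 -0.3  0.3] M [ 0.08  0.   -0.02] open 0.0704 q [ 0.2   0.61 -0.56  1.52  0.35  1.11 -1.91]
t 11.43 pos [0.5001 0.0705 0.24  ] F [0.  0.3 0.6] M [ 0.1  -0.11  0.03] open 0.0698 q [ 0.8   0.45 -1.26  1.86  0.46  1.18  1.04]
```

View pics/g2_scene.png

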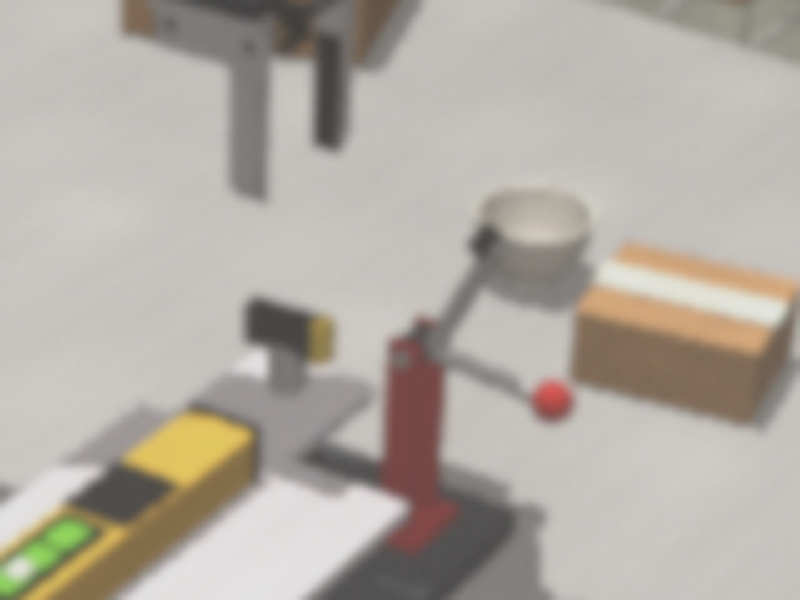

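View pics/g2_top_full.png

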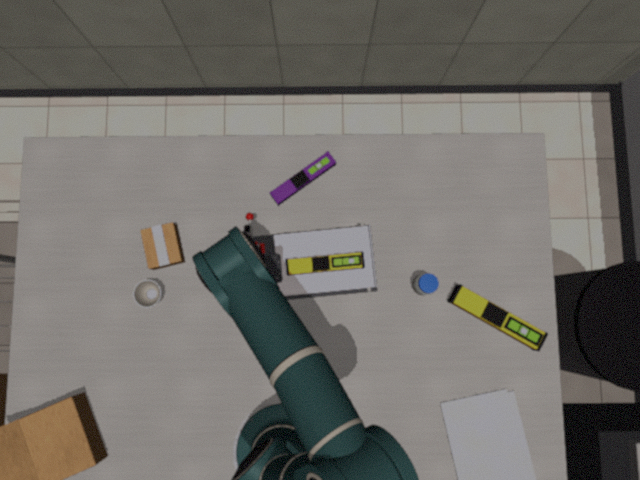

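```bash
python3 - <<'E'
from h import *
im=cv2.imread("pics/g2_scene.png")
for f,col in((foot,(0,255,255)),(foot+[0,-.003,0],(0,255,0))):
    p=np.array([[*(f[:2]),0]]);P=[p[0]+sx*.027*ex+sy*.007*ey+[0,0,z] for sx in(-1,1) for sy in(-1,1) for z in(.106,.134)]
    for u in proj("scene",P):
        cv2.circle(im,tuple(int(v) for v in (u-[270,140]+.4)*5),3,col,-1)
cv2.imwrite("pics/g2ov.png",cv2.resize(im[240:450,180:440],None,fx=2.8,fy=2.8,interpolation=cv2.INTER_CUBIC))
E
```

```text
(no output)
```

View pics/g2ov.png

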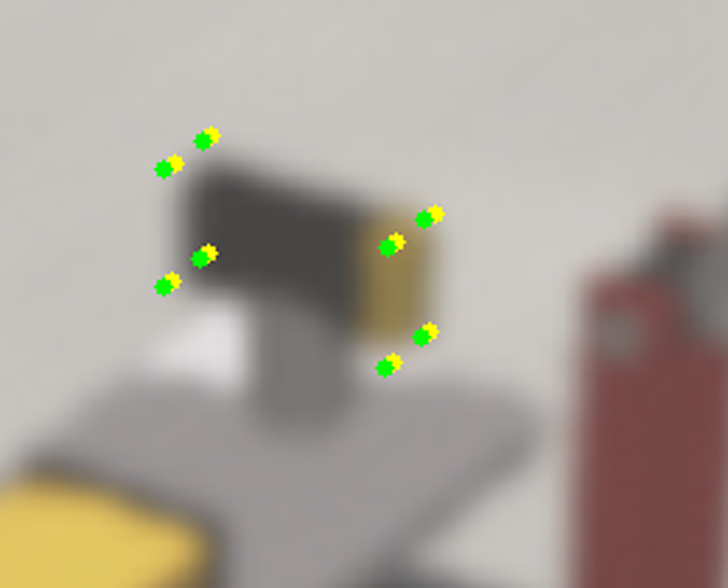

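```bash
python3 - <<'E'
from h import *
F=np.array([.502,.070,0])
robot.goto_joints([.563,.48,-.956,1.71,.519,1.208,1.0]); st()
robot.move_ptp(F+[0,0,.19],down(np.pi)); st()
robot.gripper_to(.05)
print(robot.move_linear(F+[0,0,.125],velocity=.12,threshold=10)); st()
snap("g3",cams=("scene",),boxes={"scene":(270,140,430,260)},f=5)
E
```

```text
t 11.99 pos [0.5769 0.031  0.2331] F [-0.6  0.3 -0.1] M [ 0.21 -0.11 -0.  ] open 0.0697 q [ 0.56  0.48 -0.96  1.71  0.52  1.21  1.  ]
t 12.46 pos [0.5013 0.0697 0.1902] F [ 1.3 -0.4  0.5] M [ 0.08 -0.19 -0.02] open 0.0702 q [ 0.66  0.43 -1.06  1.92  0.43  1.05  1.08]
False
t 13.68 pos [0.5022 0.0703 0.1254] F [ 0.6 -0.3 -1. ] M [ 0.08 -0.14 -0.  ] open 0.0502 q [ 0.58  0.52 -0.98  1.97  0.53  0.94  1.  ]
```

View pics/g3_scene.png

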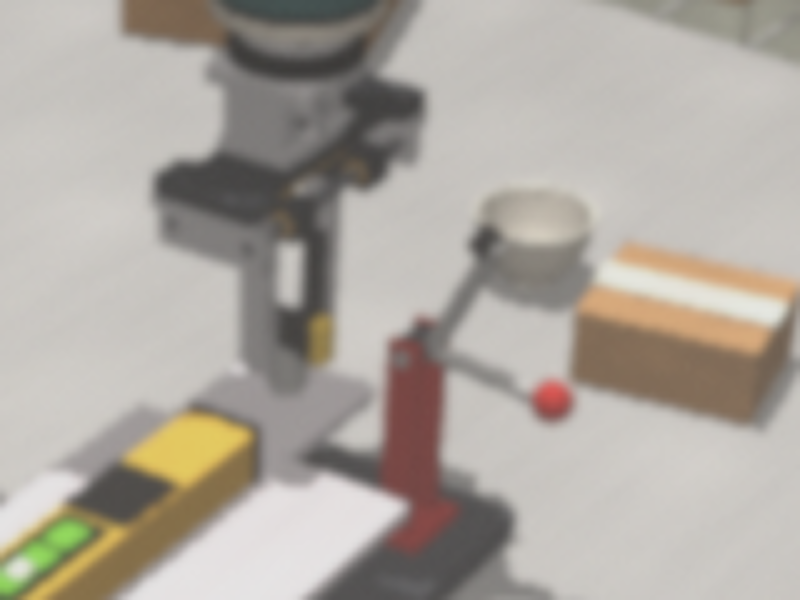

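```bash
python3 - <<'E'
from h import *
F=np.array([.502,.070,0])
for px in((472,240),(480,255),(495,230)):
    for z in(.20,.21,.225,.235):
        p=back("scene",(270+px[0]/5-.4,140+px[1]/5-.4),z)-F;print(px,z,"x %.3f y %.3f"%(p@ex,p@ey))
robot.gripper_to(0.0); s=st()
E
```

```text
(472, 240) 0.2 x 0.101 y 0.027
(472, 240) 0.21 x 0.110 y 0.010
(472, 240) 0.225 x 0.123 y -0.014
(472, 240) 0.235 x 0.132 y -0.030
(480, 255) 0.2 x 0.113 y 0.015
(480, 255) 0.21 x 0.122 y -0.001
(480, 255) 0.225 x 0.134 y -0.025
(480, 255) 0.235 x 0.143 y -0.042
(495, 230) 0.2 x 0.106 y 0.044
(495, 230) 0.21 x 0.114 y 0.027
(495, 230) 0.225 x 0.127 y 0.003
(495, 230) 0.235 x 0.136 y -0.014
t 14.28 pos [0.502  0.0716 0.1253] F [-0.8  9.3  0.7] M [ 2.43  0.01 -0.07] open 0.0226 q [ 0.58  0.52 -0.98  1.97  0.53  0.93  1.  ]
```

```bash
python3 - <<'E'
from h import *
F=np.array([.502,.0715,0])
robot.gripper_to(.05)
robot.move_linear(F+[0,0,.1315],velocity=.1)
robot.gripper_to(0.0); s=st()
snap("g4",cams=("scene",),boxes={"scene":(270,140,430,260)},f=5)
E
```

```text
t 15.80 pos [0.5019 0.0718 0.1315] F [ 0.2  3.1 -1.8] M [ 0.74 -0.16  0.01] open 0.0143 q [ 0.59  0.51 -0.98  1.97  0.52  0.95  1.  ]
```

View pics/g4_scene.png

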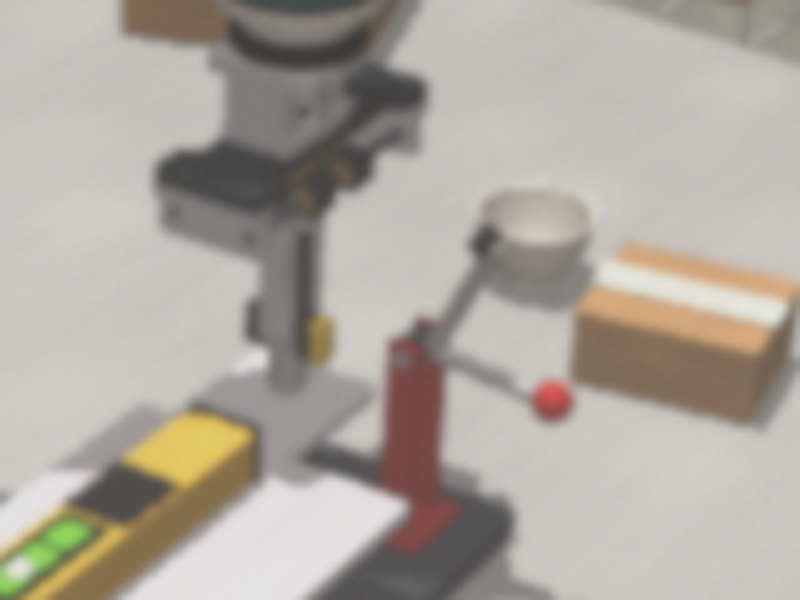

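The fingers now hold the wing (opening 14.3 mm). I'll turn it clockwise with joint 7.

```bash
cat >> h.py <<'E'
def turn(d,step=.5):
    q0=np.array(robot.get_state()["qpos"]);n=int(np.ceil(abs(d)/step))
    for i in range(n):
        q=q0.copy();q[6]-=d*(i+1)/n;robot.goto_joints(q);s=st()
        if np.linalg.norm(s["force"])>40:print("HIGH");break
def vial(name,n=4):
    im=np.mean([robot.grab_frame("top")[:,:,::-1].astype(float) for _ in range(n)],0)
    c=np.clip(im[244:280,322:372],0,255).astype(np.uint8)
    cv2.imwrite(f"pics/{name}.png",cv2.resize(c,None,fx=14,fy=14,interpolation=cv2.INTER_CUBIC))
E
python3 - <<'E'
from h import *
turn(1.2,.3)
robot.pause(2); st(); vial("v1")
E
```

```text
t 16.25 pos [0.502  0.0716 0.1315] F [-0.   0.4 -1.2] M [ 0.07 -0.38 -0.  ] open 0.0139 q [ 0.59  0.51 -0.98  1.97  0.52  0.95  0.71]
t 16.65 pos [0.502  0.0715 0.1315] F [ 0.1 -2.2  0.2] M [-0.54 -0.22 -0.03] open 0.0138 q [ 0.59  0.51 -0.98  1.97  0.52  0.95  0.41]
t 17.05 pos [0.5019 0.0713 0.1315] F [-1.8 -4.8  2.6] M [-1.22  0.19 -0.11] open 0.0133 q [ 0.59  0.51 -0.98  1.97  0.52  0.95  0.11]
t 17.45 pos [0.5017 0.0712 0.1314] F [-2.5 -6.4  4.5] M [-1.51  0.61 -0.02] open 0.0137 q [ 0.59  0.51 -0.98  1.97  0.52  0.95 -0.19]
t 19.45 pos [0.5017 0.0712 0.1314] F [-1.9 -6.5  5.2] M [-1.45  0.61  0.  ] open 0.0139 q [ 0.59  0.51 -0.98  1.97  0.52  0.95 -0.19]
```

View pics/v1.png

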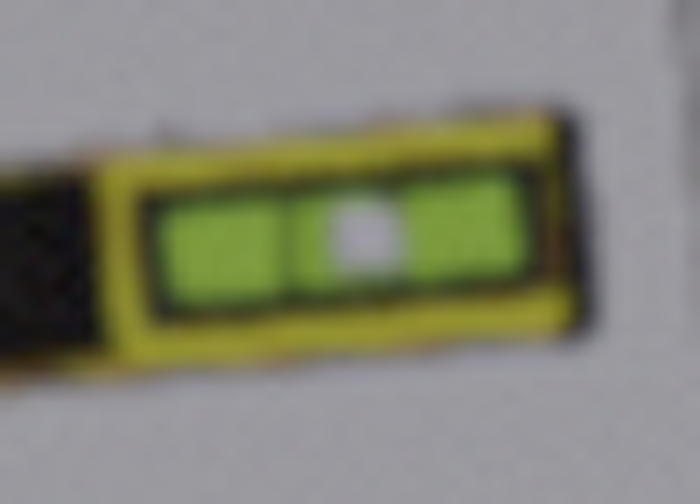

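The top crop of the vial shows black lines at x≈288 and 403 (middle ≈345) and the bubble at ≈366. That puts it about 4 mm towards −, so about 0.5 rad more clockwise is needed.

```bash
python3 - <<'E'
from h import *
turn(.5,.25)
robot.pause(2); st(); vial("v2",6)
E
```

```text
t 20.00 pos [0.5016 0.0711 0.1314] F [-3.4 -3.6  4.8] M [-0.99  0.72 -0.05] open 0.0136 q [ 0.59  0.51 -0.98  1.97  0.52  0.95 -0.43]
t 20.36 pos [0.5014 0.0712 0.1314] F [-4.2 -3.8  5.2] M [-0.93  1.11 -0.08] open 0.0137 q [ 0.59  0.51 -0.98  1.97  0.52  0.95 -0.68]
t 22.36 pos [0.5014 0.0712 0.1314] F [-3.9 -4.   6.8] M [-0.94  1.2  -0.09] open 0.0141 q [ 0.59  0.51 -0.98  1.97  0.52  0.95 -0.68]
```

View pics/v2.png

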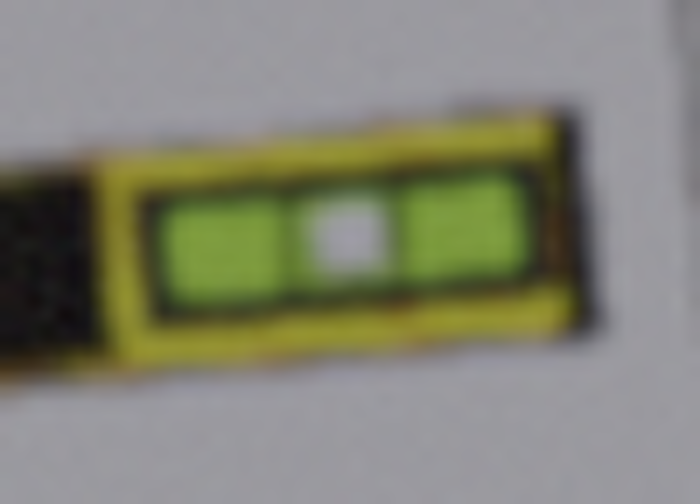

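The bubble is at ≈350 and the middle of the lines at ≈345, so about −1 mm. I'll trim by 0.1 rad, release, retract and look again.

```bash
python3 - <<'E'
from h import *
turn(.1)
robot.gripper_to(.045)
s=robot.get_state()
robot.move_linear(s["ee_pos"]+[0,0,.10],velocity=.2)
st()
print(robot.ik([.5368,-.1132,.17],down(np.pi/2)))
robot.gripper_to(0.0);robot.pause(.5)
vial("v3",4); snap("g5")
st()
E
```

```text
t 22.91 pos [0.5013 0.0712 0.1314] F [-3.5 -4.3  4.5] M [-0.88  0.77 -0.04] open 0.0137 q [ 0.59  0.51 -0.98  1.97  0.52  0.95 -0.78]
t 24.23 pos [0.5011 0.0707 0.2305] F [-0.5  0.  -1.1] M [ 0.01 -0.03  0.05] open 0.0448 q [ 0.7   0.38 -1.09  1.87  0.37  1.12 -0.66]
[ 0.93080156  0.54070247 -1.01786497  1.83468691  0.52448278  1.06488678
 -0.20142259]
t 25.83 pos [0.5014 0.0712 0.2314] F [-0.2  0.2  0.5] M [ 0.   -0.1   0.02] open 0.0006 q [ 0.7   0.38 -1.09  1.87  0.37  1.12 -0.66]
```

View pics/v3.png

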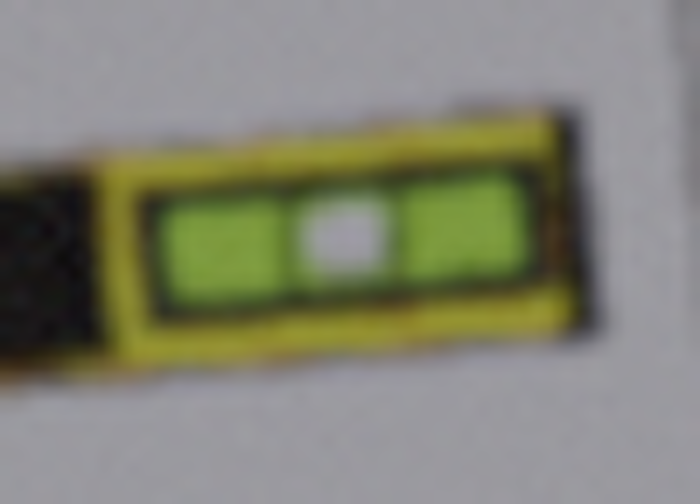

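View pics/g5_scene.png

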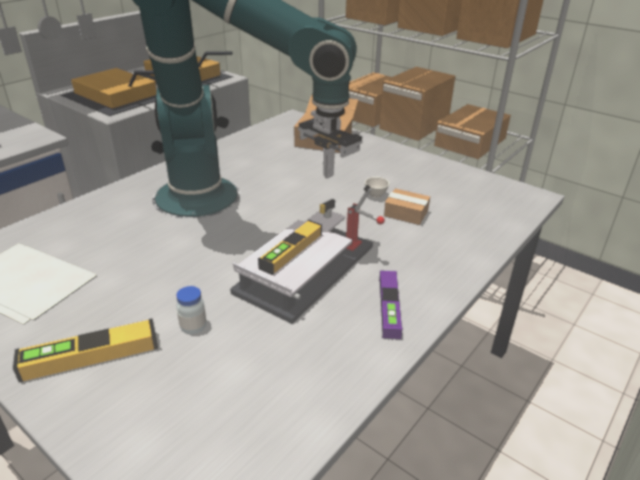

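The bubble is centred (≈345) with the knob released, and the clamp rests on its back stop (scene 365,200). Next is the press: fingers closed, jaws across the level so the vial stays visible.

```bash
python3 - <<'E'
from h import *
P=np.array([.5365,-.1132,0])
robot.move_ptp(P+[0,0,.19],down(np.pi/2)); st()
robot.move_linear(P+[0,0,.15],velocity=.1); st()
print(robot.move_linear(P+[0,0,.125],velocity=.015,threshold=10)); st()
robot.pause(1.5); st(); vial("v4",4); snap("g6",boxes={"scene":(220,150,380,270)},f=5); st()
E
```

```text
t 26.62 pos [ 0.5365 -0.1124  0.1902] F [-1.   1.4  0.9] M [ 0.02 -0.1  -0.02] open 0.0005 q [ 0.95  0.52 -1.04  1.82  0.5   1.1  -0.18]
t 27.18 pos [ 0.5366 -0.1127  0.15  ] F [ 0.6 -0.3 -0.4] M [-0.02 -0.06 -0.  ] open 0.0004 q [ 0.91  0.56 -1.    1.85  0.55  1.03 -0.22]
True
t 28.02 pos [ 0.5366 -0.1132  0.1402] F [-1.8 -0.7 10.7] M [-0.11  0.63  0.01] open 0.0004 q [ 0.91  0.58 -0.99  1.86  0.56  1.02 -0.23]
t 29.52 pos [ 0.5365 -0.1132  0.1402] F [-3.1  0.  11.9] M [-0.05  0.69 -0.01] open 0.0008 q [ 0.91  0.58 -0.99  1.86  0.56  1.02 -0.23]
t 29.82 pos [ 0.5366 -0.1132  0.1403] F [-3.4  0.8 11.2] M [-0.07  0.72 -0.01] open 0.0002 q [ 0.91  0.58 -0.99  1.86  0.56  1.02 -0.23]
```

View pics/v4.png

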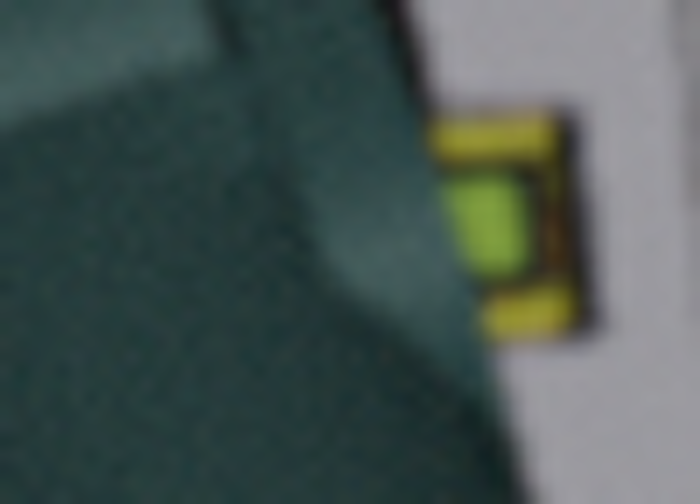

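View pics/g6_scene.png

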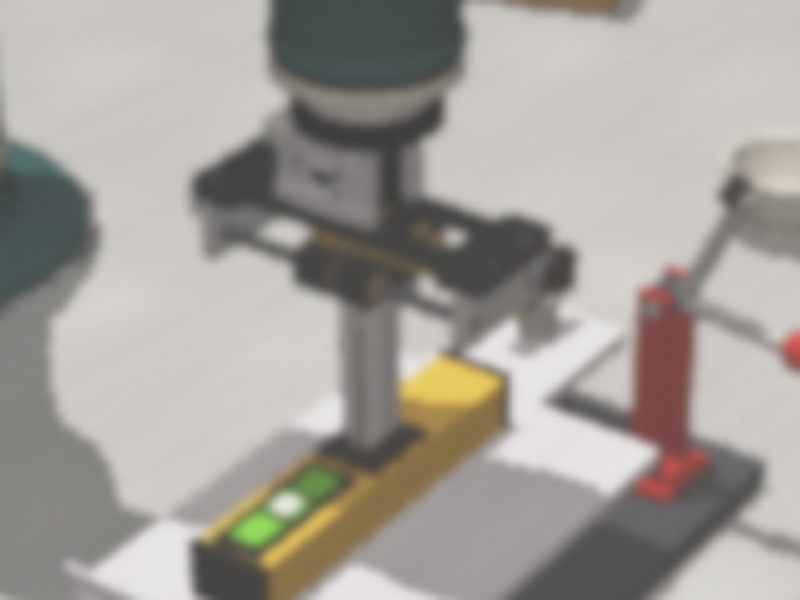

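View pics/g6_top.png

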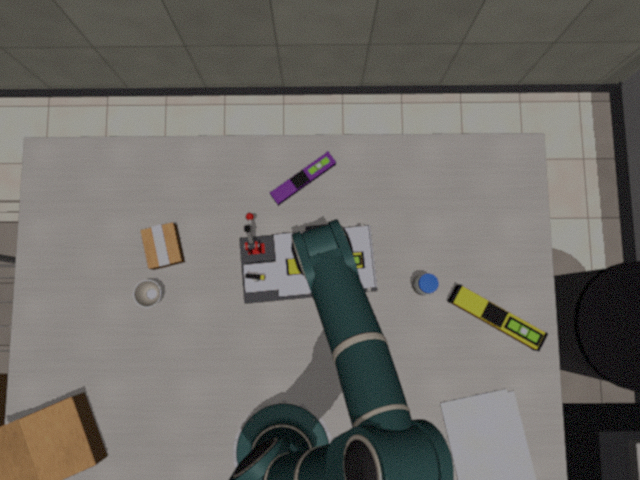

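```bash
python3 - <<'E'
from h import *
P=np.array([.5365,-.1132,0])
print(robot.move_linear(P+[0,0,.1375],velocity=.01,threshold=3.5)); st()
for i in range(3): robot.pause(.8); st()
im=np.mean([robot.grab_frame("scene")[:,:,::-1].astype(float) for _ in range(5)],0).astype(np.uint8)[230:275,250:310]
cv2.imwrite("pics/v5.png",cv2.resize(im,None,fx=13,fy=13,interpolation=cv2.INTER_CUBIC))
# reference: before the press
a=cv2.imread("pics/g5_scene.png")[230:275,250:310];cv2.imwrite("pics/v5ref.png",cv2.resize(a,None,fx=13,fy=13,interpolation=cv2.INTER_CUBIC))
E
```

```text
True
t 30.02 pos [ 0.5366 -0.1132  0.1402] F [-4.4 -1.2 13.1] M [-0.18  0.97  0.  ] open 0.0005 q [ 0.9   0.58 -0.99  1.86  0.57  1.02 -0.23]
t 30.82 pos [ 0.5366 -0.1132  0.1402] F [-4.9 -0.1 14.7] M [-0.12  1.08 -0.  ] open 0.0005 q [ 0.9   0.58 -0.99  1.86  0.57  1.02 -0.23]
t 31.62 pos [ 0.5366 -0.1132  0.1402] F [-4.5 -0.1 14. ] M [-0.11  1.12 -0.02] open 0.0002 q [ 0.9   0.58 -0.99  1.86  0.57  1.02 -0.23]
t 32.42 pos [ 0.5366 -0.1132  0.1402] F [-4.5 -0.3 13.4] M [-0.02  1.11  0.  ] open 0.0005 q [ 0.9   0.58 -0.99  1.86  0.57  1.02 -0.23]
```

View pics/v5.png

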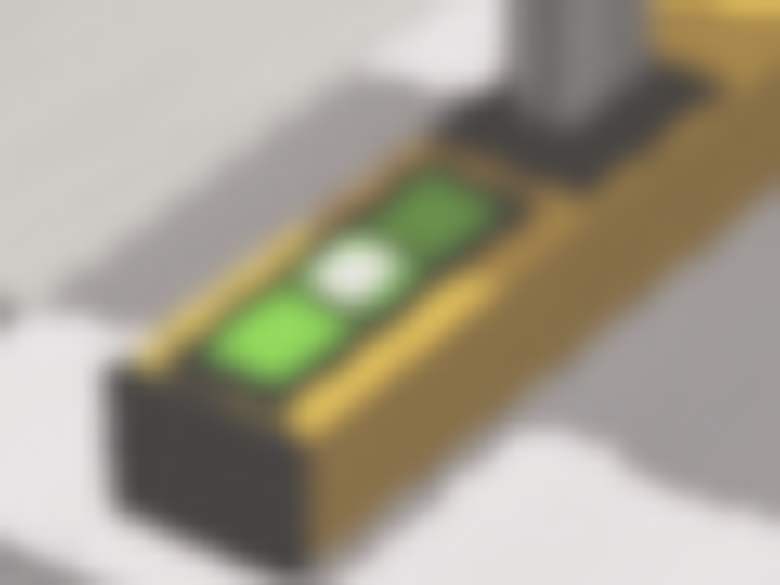

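View pics/v5ref.png

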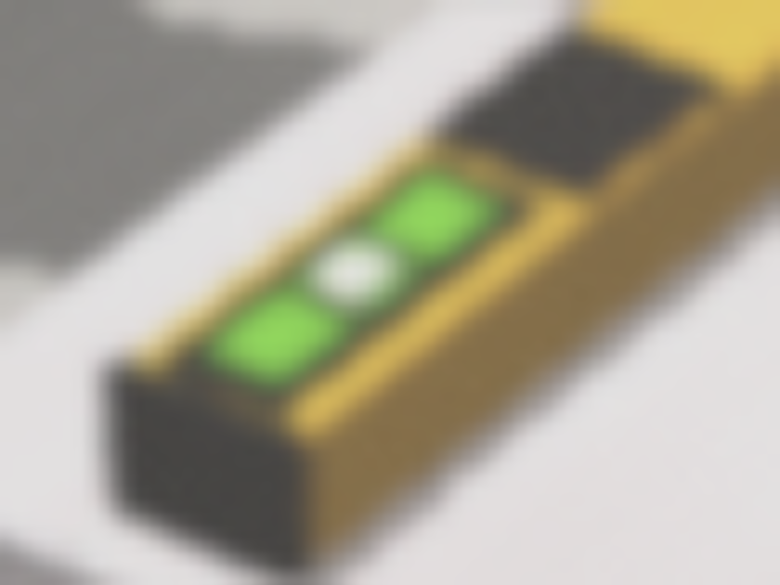

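While pressed, the bubble is at (355,272) in the crop, the same place as in the centred reference taken before the press. The level hasn't moved, and the push is steady at about 14 N. I'm handing in.

```bash
python3 - <<'E'
from h import *
st(); robot.sign_off()
E
```

```text
t 32.67 pos [ 0.5366 -0.1132  0.1402] F [-5.   0.  14.2] M [-0.01  1.08 -0.03] open 0.0006 q [ 0.9   0.58 -0.99  1.86  0.57  1.02 -0.23]
the job is handed in; nothing more can be done
```

The shelf is level, and I handed the job in at 32.7 s with the closed fingers still pressing the spirit level on its rubber pad. I swung the clamp back by its red ball to its stop and turned the knob about 1.8 rad clockwise.

**Last checks:**
- **Bubble:** in the top camera it was midway between the lines after I let go of the knob. The arm hid the vial from that camera during the press, so I checked with the scene camera: the bubble had not moved.
- **Push:** it held steady at about 14 N down, with about 5 N sideways.
- **Scene:** the level, clamp, carton, jar and bowl all looked undisturbed in the pictures.

**One correction on the way:** my first grip on the knob was too low and closed on its neck (opening 22.6 mm). I regripped 6 mm higher on the wing before turning it. The highest wrist force I read was about 15 N.

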